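Tighten the turntable's lock ring with the pin spanner

ROBOT

A 7-joint arm with a two-finger parallel gripper is mounted at the origin on the work surface. World frame = base frame: x ahead of the robot, y to its left, z up, the work surface at z = 0. Lengths are in m, angles in rad, forces in N, time in s.
With the tool pointing down it reaches from about 0.425 to 0.875 m from the base axis. Payload 4.7 kg.
Tool frame: the origin (TCP) lies midway between the tips of the shut fingers; the grasp point (between the pads) lies 19 mm behind it; z points along the fingers, y is the line along which they close (so a half turn about z gives the same grasp; the last joint's range is limited). The gripper opens to 87 mm and grips with 3 to 60 N. Pads are 19 mm wide; open, the fingers measure 117 mm over their backs; the gripper's body (75 mm by 190 mm) begins 51 mm behind the grasp point.
Start: joints at [1.252, 0.321, -0.07, 1.45, 0.023, 1.371, -0.057], TCP at [0.212, -0.614, 0.223] pointing down, gripper open.
Joint ranges: [-2.86, 2.86], [-0.3, 2.09], [-1.38, 1.24], [0.06, 2.45], [-1.56, 4.7], [0.09, 2.05], [-2.69, 2.69]. Speed limits (rad/s): [2.57, 2.57, 3.14, 3.14, 3.14, 3.14, 3.14].

INTERFACE

Orientations are given as a rotation vector (axis times angle).
In Python, from bench import ctrl gives the robot as it stands. The module is installed in compiled form; this text tells all that it offers.
- The arm moves only by the shell command python3 -m handwheel 'ROWS' [FORCE]. ROWS is JSON, a list of rows, each a list of 7 numbers: the finger opening in m, from 0 to 0.087, then the shift along the tool's x, y, z in m, then the turn, a rotation vector about the tool's x, y, z in degrees. A call has 1 to 12 rows; each row shifts and turns the commanded pose from where the row before left it, along the tool's axes as they then stand; what a row does not reach is not made up. A row lasts 1/8 s, in which the tool goes at most 62.5 mm and 10.7 degrees, less where a joint would pass 70% of its speed; a pose out of reach is approached as far as the arm can. A call is refused whole if a number of a shift passes 0.0625 or a number of a turn 10.7, either way. A call with a gripper value outside its range is refused whole. The fingers move at their own pace and stop on an object; FORCE is the grip in N (left out, the last holds). Time passes only in rows, so rows that do not move let the fingers close. It gives the time, the measured TCP pose, the force, the opening and the grip force at its end, in the units of the state.
- ctrl.get_state(): the state, without advancing time (a new reading comes with each control period).
- ctrl.get_image(name): name is "scene" or "top" or "wrist"; returns (picture, depth): 480x640x3 uint8, blue, green, red; 480x640 float32, m along the optical axis (not along the pixel's ray), 0 where there is no reading.
- ctrl.camera_info(name): a dict with "intrinsics" (3x3 intrinsics, pixels), "D" ([k1, k2, p1, p2, k3] as OpenCV has them; the pictures are not rectified), "R" (3x3) and "t" (3): a world point X has camera coordinates R X + t. Camera axes: x right, y down, z forward; pixel columns grow to the right and rows downward; lengths in m; the calibration is good to about 2 mm. A picture is of the moment at which its call begins: read the wrist's pose just before it. camera_info takes no time and is no camera call; for the wrist camera it gives the pose at the moment of the call.
- ctrl.close_job(): hands the job in; it is judged then, once.
The state is a dict: "time": time; "joint_positions": joint angles; "qd": joint speeds; "joint_torque": joint torques, N m; "position": TCP position; "tool_rot": TCP orientation; "ft_force": force on the tool from outside, world axes, zero at the start; "torque": the same for the moment, N m; "grip_width": opening from 0.0 (shut) to 1.0 (fully open); "grip_force": force on a finger pad.
Only numpy, scipy, OpenCV 4.12 (cv2) and the standard library are available. Lean on these libraries where they do the work, as an engineer would, in place of code of your own. Each camera call takes 0.05 s, during which the arm holds its last target. There are 200 camera calls.

TASK

The lock ring on the drawing machine's turntable is loose. Take the pin spanner out of its wooden block, feel both prongs down into a pair of opposite holes of the ring with a light touch, and turn the ring clockwise with the spanner (not with the fingers) until it comes up snug against its stop, without forcing it. Then stand the spanner back in its block, prongs down in the slot, and leave the other things on the table where they are.

Things in the scene. Friction and masses are not known exactly. Their poses are not given: they have to be found in the camera images.
- spanner: Pin spanner, 0.15-0.3 kg: upright black grip on a flat steel bar with two prongs pointing down. Origin: middle of the bar's underside, z up, x along the bar. Bar 68 x 18 x 8 mm (z 0 to 8); grip a block 34 mm (x) by 24 mm (y), z 16 to 78 mm: take it from above across the 24 mm (y). Same either way round. Starts standing in the block's slot, bar resting on the block's top.
- prong_a (a point): Centre of the end face of the spanner's prong at x = -24 mm, 9 mm below the bar's underside. Prongs are round, 6 mm in diameter, 9 mm long, square ends.
- prong_b (a point): Centre of the end face of the spanner's prong at x = +24 mm (9 mm below the bar's underside). Turned on the spanner, the ring meets its stop abruptly: a moment of 0.5 to 1 N m there is snug, over 1.5 N m is forcing it, so turn in small steps.
- holder: Fixed wooden block for the spanner, 100 (x) x 50 (y) x 30 mm (z). Origin: centre of its underside, z up. In its top a centred slot 60 mm along x, 12 mm along y, 16 mm deep takes both prongs; the spanner's x lies along the block's x, either way round, its bar on the block's top (spanner origin 30 mm above the block's).
- machine: Fixed drawing machine: plywood base 240 (x) x 200 (y) x 34 mm with light wood rim, round aluminium platter 164 mm across, top 40 mm up, in its middle a dark boss with the steel lock ring. Origin: centre of its underside, z up. A black motor 34 x 34 mm stands at x = +91, y = +73 mm, 66 mm high.
- ring_centre (a point): Centre of the lock ring's top face, on its vertical axis, 62 mm above the table; belongs to the machine, does not turn with the ring. Ring: steel, 74 mm across, flat top with four round holes, 9.5 mm in diameter, 10 mm deep, evenly spaced (90 deg) on a circle 48 mm across. Fully seated, the spanner's bar rests on the face, prongs 9 mm into two oppopoint holes.
- lock_ring (a joint): How far the ring is turned clockwise seen from above, rad: 1.2 is the firm stop (tight), starts at 0.5 to 0.8. It does NOT tell where the holes are (the thread starts anywhere): see or feel for them. The ring turns against a steady friction of 0.3 N m and stays where left; pressing harder than about 10 N while sliding the prongs over its face drags it round; 30 N marks it.
- tape_roll: Bystander: brown tape roll lying flat, 90 mm across, 24 mm high; origin centre of its underside.
- glue_jar: Bystander: small jar with black cap, 56 mm across, 75 mm high; origin centre of its underside.
- screwdriver: Bystander: screwdriver with yellow handle lying on the table, 170 mm long.
- parts_tray: Bystander: open grey divided tray 90 x 120 x 45 mm; origin centre of its underside.
Things that resemble listed ones, but are neither listed nor needed, are in the scene too. Of the things shaped like the holder, the wooden one is meant.

How it is judged:
By the outcome, as a careful person would: the job done as asked, in the order asked, and still so for the second after the job is handed in, with the robot touching nothing.
It also fails if it takes over 72 s, if anything falls off the work surface, if the arm or the gripper's body presses on something with over 40 N, if the wrist force passes 120 N, or if a joint passes its speed limit or range.

## Working session

There is one attempt and no reset: what is moved stays moved. The work goes in short steps, Python scripts to look and compute and a shell command to move; the robot and the scene stay as the last step left them, time stands still between calls to the robot, and variables do not carry over. Pictures are saved under pics/ and viewed, at most 10 in all, crops included, and the job is handed in when it is done.

```bash
mkdir -p pics; cat > h.py <<'E'
import numpy as np, cv2, pickle
from scipy.spatial.transform import Rotation as Rt
from bench import ctrl
def snap(name,fn):
    ci=ctrl.camera_info(name); im,d=ctrl.get_image(name)
    pickle.dump((ci,im,d),open('pics/%s.pkl'%fn,'wb')); cv2.imwrite('pics/%s.png'%fn,im); return ci,im,d
def load(fn): return pickle.load(open('pics/%s.pkl'%fn,'rb'))
def onplane(ci,px,z):
    px=np.array(px,float).reshape(-1,1,2)
    n=cv2.undistortPoints(px,np.array(ci['intrinsics']),np.array(ci['D'])).reshape(-1,2)
    R=np.array(ci['R']);t=np.array(ci['t']); C=-R.T@t
    r=np.c_[n,np.ones(len(n))]@R
    return C+r*((z-C[2])/r[:,2])[:,None]
def proj(ci,X):
    R=np.array(ci['R']);t=np.array(ci['t'])
    return cv2.projectPoints(np.array(X,float).reshape(-1,1,3),cv2.Rodrigues(R)[0],t,np.array(ci['intrinsics']),np.array(ci['D']))[0].reshape(-1,2)
E
python3 - <<'E'
from h import *
for n in ('top','scene'):
    ci,im,d=snap(n,n+'0'); R=np.array(ci['R']); print(n,-R.T@np.array(ci['t']),R[2],ci['intrinsics'][0])
print(ctrl.get_state())
E
```

```text
top [ 0.28982895 -0.0141718   1.17244733] [ 0.20770644 -0.01208936 -0.9781165 ] [534.95185677   0.         318.22694615]
scene [ 1.15505156 -0.66336979  0.83243828] [-0.52887864  0.56271294 -0.63532789] [483.21227215   0.         322.89989414]
{'time': 0.1, 'joint_positions': array([ 1.2521417 ,  0.32174602, -0.07010301,  1.45155419,  0.02261249,
        1.37080483, -0.05690931]), 'qd': array([ 0.00025005, -0.00248934, -0.00078976, -0.00240995, -0.00035416,
       -0.00079889, -0.00086056]), 'joint_torque': array([-1.27030384e-03, -4.92573810e+01, -4.05707778e-01, -3.13400137e+01,
       -6.39214274e-02,  3.94879316e-02,  5.62568607e-05]), 'position': array([ 0.21211869, -0.61388734,  0.22157229]), 'tool_rot': array([-3.09654231e+00, -5.20062553e-01,  6.02941961e-04]), 'ft_force': array([ 0.54432945,  0.34276689, -0.00598771]), 'torque': array([ 0.02329547, -0.02252903,  0.0025587 ]), 'grip_force': 0.0, 'grip_width': 0.9993518218152051}
```

View pics/top0.png

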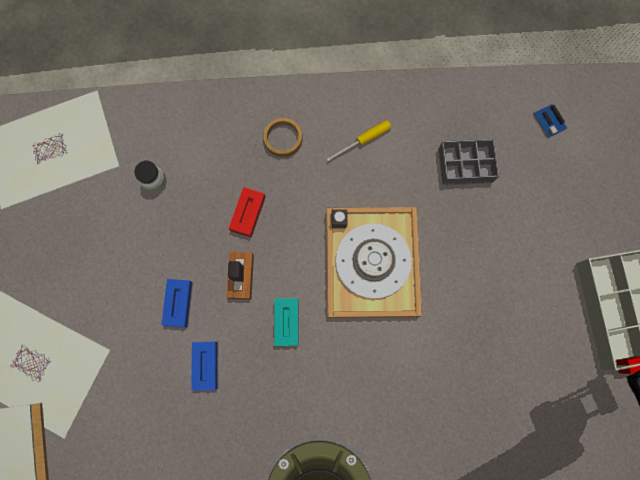

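View pics/scene0.png

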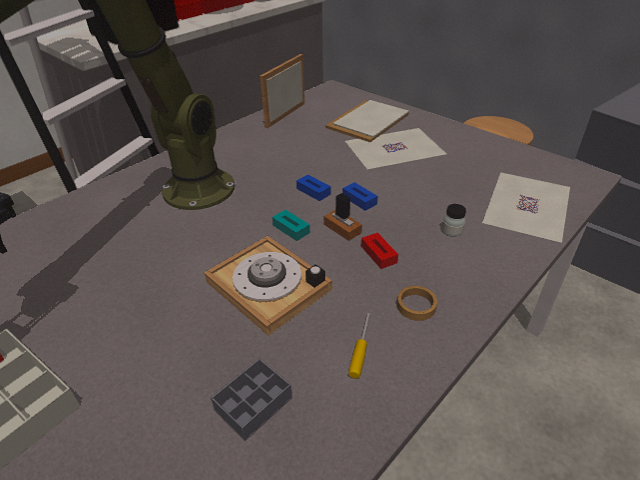

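The top view shows the spanner in the brown block at about (239,276), with the machine at (374,262) and the ring holes visible around (375,258). The red, teal and blue blocks are decoys. The scene view agrees.

```bash
python3 - <<'E'
from h import *
ci,im,d=load('top0')
hsv=cv2.cvtColor(im,cv2.COLOR_BGR2HSV)
print('hsv',hsv[292,239],hsv[258,230],hsv[315,370],hsv[270,235])
m=cv2.inRange(hsv,(5,110,60),(18,255,220)); m[:, :215]=0; m[:,262:]=0; m[:245]=0;m[310:]=0
pts=cv2.findNonZero(m); hull=cv2.convexHull(pts); print('holder px',cv2.minAreaRect(hull))
r=cv2.minAreaRect(onplane(ci,hull.reshape(-1,2),0.03)[:,:2].astype(np.float32)*1000); print('holder',r)
# grip: dark
g=cv2.inRange(hsv,(0,0,0),(180,255,45)); g[:, :222]=0; g[:,255:]=0; g[:250]=0;g[:,:][300:]=0
c=cv2.minAreaRect(cv2.findNonZero(g)); print('grip px',c)
X=onplane(ci,[c[0]],0.108); print(X)
# platter ring
crop=im[225:295,340:410]; big=cv2.resize(crop,None,fx=8,fy=8,interpolation=cv2.INTER_CUBIC)
cv2.imwrite('pics/ring0.png',big)
h=im[240:310,205:275]; cv2.imwrite('pics/c0.png',np.hstack([big,cv2.resize(h,None,fx=8,fy=8,interpolation=cv2.INTER_CUBIC)])[:, :][:, :1120]) 
cv2.imwrite('pics/c0.png',cv2.resize(cv2.imread('pics/c0.png'),(800,400)))
w=cv2.inRange(cv2.cvtColor(im,cv2.COLOR_BGR2HSV),(0,0,150),(180,40,255)); w[:, :330]=0; w[:,418:]=0; w[:215]=0;w[305:]=0
cs=max(cv2.findContours(w,0,1)[0],key=cv2.contourArea); X=onplane(ci,cv2.convexHull(cs).reshape(-1,2),0.04)
print('platter',cv2.fitEllipse((X[:,:2]*1000).astype(np.float32)))
E
```

```text
hsv [ 13 171 151] [ 14 180 140] [ 16 135 185] [ 8 18 56]
holder px ((239.38450622558594, 274.96380615234375), (23.89986228942871, 47.21250534057617), 3.3664605617523193)
holder ((464.75921630859375, 145.9070281982422), (51.75046157836914, 101.67316436767578), 84.89018249511719)
grip px ((235.0, 271.0), (18.0, 14.0), 90.0)
[[0.46102894 0.14367974 0.108     ]]
platter ((479.2288513183594, -143.89492797851562), (162.2383270263672, 162.7217559814453), 81.04132080078125)
```

View pics/c0.png

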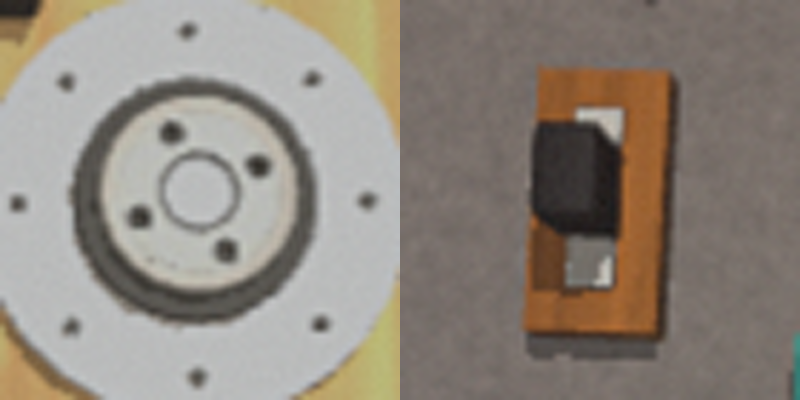

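```bash
cat >> h.py <<'E'
def yaw():
    R=Rt.from_rotvec(ctrl.get_state()['tool_rot']).as_matrix(); return np.degrees(np.arctan2(R[1,0],R[0,0]))
def togo(p,yawdeg=None):
    s=ctrl.get_state(); R=Rt.from_rotvec(s['tool_rot']).as_matrix(); y=yaw() if yawdeg is None else yawdeg
    c,n=np.cos(np.radians(y)),np.sin(np.radians(y)); T=np.array([[c,n,0],[n,-c,0],[0,0,-1.]])
    print('t%.2f'%s['time'],'pos',s['position'].round(4),'yaw %.2f'%yaw(),'tilt',np.round(np.degrees(np.arccos(-R[2,2])),2),'shift tool mm',(R.T@(np.array(p)-s['position'])*1000).round(2),'turn deg',np.degrees(Rt.from_matrix(R.T@T).as_rotvec()).round(2),'F',s['ft_force'].round(2),'M',s['torque'].round(3),'q7 %.2f'%s['joint_positions'][6],'w %.4f gf %.1f'%(s['grip_width']*.087,s['grip_force']))
E
python3 - <<'E'
from h import *
ci,im,d=load('top0')
g=cv2.cvtColor(im,cv2.COLOR_BGR2GRAY)
ctr0=np.array([340+198.5/5.714,225+191.5/5.714])
P=[]
for u,v in [(171,132),(258,166),(226,251),(139,217)]:
    x,y=340+u/5.714-.5,225+v/5.714-.5
    w=np.clip(150-g[int(y)-2:int(y)+5,int(x)-2:int(x)+5].astype(float),0,None)
    yy,xx=np.mgrid[int(y)-2:int(y)+5,int(x)-2:int(x)+5]; P.append([(w*xx).sum()/w.sum(),(w*yy).sum()/w.sum()])
X=onplane(ci,P,0.062)[:,:2]; c=X.mean(0); v=X-c
print(X*1000,c,np.hypot(*v.T),np.degrees(np.arctan2(v[:,1],v[:,0])))
togo([c[0],c[1],0.24],25)
E
```

```text
[[ 502.02903224 -135.4832855 ]
 [ 487.74569861 -166.65485162]
 [ 456.79082674 -152.19919524]
 [ 471.03757593 -121.3584054 ]] [ 0.47940078 -0.14392393] [0.02415124 0.0242143  0.02407675 0.02406546] [  20.45620915  -69.84093531 -159.89733697  110.33564867]
t0.10 pos [ 0.2121 -0.6139  0.2216] yaw 19.07 tilt 0.1 shift tool mm [ 406.15 -356.89  -17.85] turn deg [-0.1   0.   -5.93] F [ 0.54  0.34 -0.01] M [ 0.023 -0.023  0.003] q7 -0.06 w 0.0869 gf 0.0
```

```bash
python3 -m handwheel '[[0.087,0.03,-0.026,-0.004,0,0,0],[0.087,0.047,-0.041,-0.005,0,0,0],[0.087,0.047,-0.041,-0.005,0,0,0],[0.087,0.047,-0.041,-0.004,0,0,0],[0.087,0.047,-0.041,0,0,0,0],[0.087,0.047,-0.041,0,0,0,0],[0.087,0.047,-0.041,0,0,0,0],[0.087,0.047,-0.041,0,0,0,0],[0.087,0.03,-0.027,0,0,0,0],[0.087,0.017,-0.016,0,0,0,0],[0.087,0,0,0,0,0,0]]' 20
python3 - <<'E'
from h import *
ci,im,d=snap('wrist','w1'); togo([.4794,-.1439,.24],20); togo([.4625,.145,.16],-5)
R=np.array(ci['R']); print(-R.T@ci['t'],R[2])
E
```

```text
time: 1.48
position: [0.4801, -0.1434, 0.2403]
tool_rot: [-3.097, -0.527, 0.0]
ft_force: [0.0, -0.4, 0.4]
grip_width: 1.0
grip_force: 0.0
t1.52 pos [ 0.4794 -0.1454  0.2402] yaw 19.14 tilt 0.06 shift tool mm [ 0.52 -1.4   0.2 ] turn deg [ 0.    0.06 -0.86] F [ 0.36 -0.27  0.12] M [-0.039 -0.002 -0.023] q7 -1.00 w 0.0865 gf 0.0
t1.52 pos [ 0.4794 -0.1454  0.2402] yaw 19.14 tilt 0.06 shift tool mm [  79.38 -279.86   80.12] turn deg [1.000e-02 5.000e-02 2.414e+01] F [ 0.36 -0.27  0.12] M [-0.039 -0.002 -0.023] q7 -1.00 w 0.0865 gf 0.0
[ 0.55296612 -0.11830767  0.40197407] [-0.26767614 -0.09302499 -0.95900774]
```

View pics/w1.png

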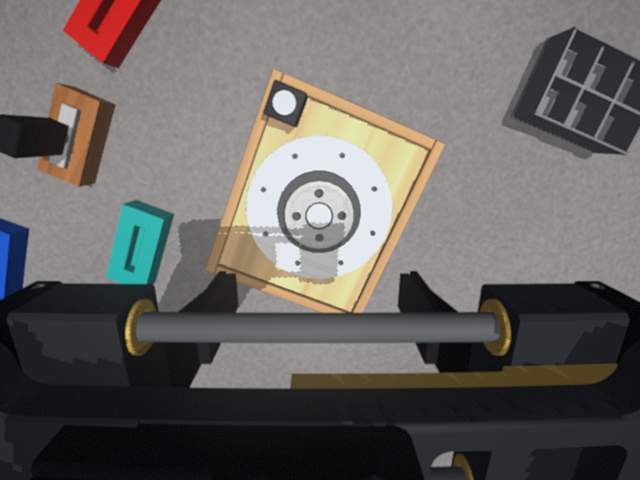

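The wrist view shows the ring at about (319,215), with holes near (319,193), (342,216), (319,238) and (297,216).

```bash
python3 - <<'E'
from h import *
ci,im,d=load('w1'); g=cv2.cvtColor(im,cv2.COLOR_BGR2GRAY); P=[]
for x,y in [(319,193),(342,216),(319,238),(297,216)]:
    s=g[y-6:y+7,x-6:x+7].astype(float); w=np.clip(90-s,0,None); yy,xx=np.mgrid[y-6:y+7,x-6:x+7]; P.append([(w*xx).sum()/w.sum(),(w*yy).sum()/w.sum()])
X=onplane(ci,P,0.062)[:,:2]; c=X.mean(0); v=X-c
print(np.round(P,1),c,np.hypot(*v.T),np.degrees(np.arctan2(v[:,1],v[:,0])))
E
```

```text
[[320.5 191.6]
 [343.3 215.1]
 [318.9 236.6]
 [298.2 214.5]] [ 0.48166414 -0.1459052 ] [0.02430571 0.02431939 0.02407451 0.02314824] [  18.8552192   -71.76180743 -163.92977766  108.84963406]
```

```bash
python3 -m handwheel '[[0.087,0.008,-0.03,0.004,0,0,2],[0.087,0.006,-0.043,0,0,0,4],[0.087,0.004,-0.043,0,0,0,4],[0.087,0.001,-0.043,0,0,0,4],[0.087,-0.002,-0.043,0,0,0,4],[0.087,-0.005,-0.043,0,0,0,4],[0.087,-0.003,-0.02,0,0,0,2],[0.087,0,0,0,0,0,0]]'
python3 - <<'E'
from h import *
ci,im,d=snap('wrist','w2'); togo([.4625,.145,.16],-5)
E
```

```text
time: 2.52
position: [0.4453, 0.1192, 0.2366]
tool_rot: [3.138, -0.133, 0.0]
ft_force: [0.2, -1.2, 0.4]
grip_width: 1.001
grip_force: 0.0
t2.58 pos [0.4456 0.1178 0.2364] yaw -4.98 tilt 0.06 shift tool mm [ 14.53 -28.66  76.39] turn deg [0.06 0.   0.02] F [ 0.94 -0.63  0.63] M [ 0.045 -0.005 -0.026] q7 -1.90 w 0.0868 gf 0.0
```

View pics/w2.png

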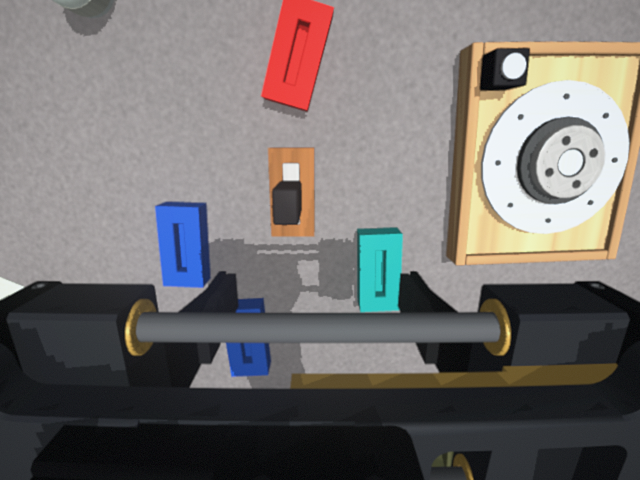

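The spanner block is at about (292,192) and squared to the tool, with the grip's top near (287,203). The ring is at about (571,162).

```bash
python3 - <<'E'
from h import *
ci,im,d=load('w2')
hsv=cv2.cvtColor(im,cv2.COLOR_BGR2HSV)
m=cv2.inRange(hsv,(5,110,60),(18,255,255)); m[:, :262]=0; m[:,325:]=0; m[:140]=0;m[245:]=0
hull=cv2.convexHull(cv2.findNonZero(m)).reshape(-1,2)
print('px',cv2.boundingRect(hull)); print('holder',cv2.minAreaRect((onplane(ci,hull,0.03)[:,:2]*1000).astype(np.float32)))
g=cv2.inRange(hsv,(0,0,0),(180,255,60)); g[:, :268]=0; g[:,305:]=0; g[:170]=0;g[230:]=0
c=max(cv2.findContours(g,0,1)[0],key=cv2.contourArea);print('grip px',cv2.boundingRect(c))
row=cv2.cvtColor(im,cv2.COLOR_BGR2GRAY)
print(row[178:228,283]); print(row[205,268:306]); print(row[190,268:306])
print('grip top bottom edge y=? depth', d[205,283],d[190,283])
s=(hsv[:,:,1]<40)&(row>150); s=s.astype(np.uint8); s[:,:275]=0;s[:,305:]=0;s[:155]=0;s[190:]=0
x,y,w,h=cv2.boundingRect(s); print('bar end px',x,y,w,h, onplane(ci,[[x,y],[x+w,y]],.038))
E
```

```text
px (269, 148, 45, 88)
holder ((466.9377746582031, 146.19732666015625), (48.48973083496094, 97.9917984008789), 84.9674301147461)
grip px (273, 182, 28, 42)
[199 190 138  74  44  43  45  45  45  46  47  53  61  67  69  70  68  68
  67  68  67  68  67  66  65  64  66  63  63  64  62  63  61  61  63  62
  62  62  63  62  61  62  61  62  60  51  57  97 126 132]
[164 150 137 115  77  54  57  63  63  63  64  63  65  64  62  63  65  64
  65  64  66  67  65  66  68  68  69  67  57  52  44  41  44  86 146 159
 158 157]
[158 139 137 131  90  58  56  59  57  61  59  60  60  61  60  61  61  60
  62  61  60  61  62  61  63  62  62  58  56  50  45  41  45  88 145 159
 157 158]
grip top bottom edge y=? depth 0.29532555 0.29087216
bar end px 283 163 16 18 [[0.50102146 0.15094877 0.038     ]
 [0.49956074 0.13389977 0.038     ]]
```

```bash
python3 -m handwheel '[[0.087,0.009,-0.015,0.02,0,0,0],[0.087,0.009,-0.015,0.03,0,0,0],[0.087,0,0,0.04,0,0,0],[0.087,0,0,0,0,0,0]]'
python3 - <<'E'
from h import *
togo([.466,.1458,.058],-5)
E
```

```text
time: 3.08
position: [0.464, 0.1448, 0.1437]
tool_rot: [3.137, -0.139, -0.011]
ft_force: [-0.1, 0.1, 1.2]
grip_width: 0.997
grip_force: 0.0
t3.08 pos [0.464  0.1448 0.1437] yaw -5.07 tilt 0.4 shift tool mm [ 2.5  -1.29 85.68] turn deg [ 0.11  0.39 -0.07] F [-0.09  0.13  1.21] M [0.056 0.021 0.038] q7 -2.07 w 0.0868 gf 0.0
```

```bash
python3 -m handwheel '[[0.087,0.002,-0.001,0.03,0,0,0],[0.087,0,0,0.03,0,0,0],[0.087,0,0,0.02,0,0,0],[0.087,0,0,0.004,0,0,0],[0.087,0,0,0,0,0,0],[0.087,0,0,0,0,0,0]]'
python3 - <<'E'
from h import *
togo([.466,.1458,.058],-5)
E
```

```text
time: 3.82
position: [0.4691, 0.1486, 0.0639]
tool_rot: [3.139, -0.136, 0.004]
ft_force: [0.1, -1.2, -0.4]
grip_width: 1.005
grip_force: 0.0
t3.83 pos [0.4691 0.1486 0.0639] yaw -4.96 tilt 0.13 shift tool mm [-2.89  3.03  5.84] turn deg [-0.   -0.13  0.04] F [ 0.1  -1.16 -0.36] M [-0.006  0.018 -0.042] q7 -2.17 w 0.0874 gf 0.0
```

```bash
python3 -m handwheel '[[0.087,-0.002,0.002,0.005,0,0,0],[0.087,0,0,0,0,0,0],[0.087,0,0,0,0,0,0]]'
python3 - <<'E'
from h import *
togo([.466,.1458,.058],-5)
ctrl.get_image('top');togo([.466,.1458,.058],-5)
snap('wrist','w3');togo([.466,.1458,.058],-5)
E
```

```text
time: 4.2
position: [0.4658, 0.1468, 0.0575]
tool_rot: [3.139, -0.135, 0.0]
ft_force: [-0.1, 0.4, -0.8]
grip_width: 0.999
grip_force: 0.0
t4.20 pos [0.4658 0.1468 0.0575] yaw -4.93 tilt 0.01 shift tool mm [ 0.32  1.02 -0.46] turn deg [ 0.01 -0.    0.07] F [-0.15  0.36 -0.8 ] M [ 0.036  0.005 -0.011] q7 -2.18 w 0.0869 gf 0.0
t4.25 pos [0.4658 0.1469 0.0576] yaw -4.93 tilt 0.01 shift tool mm [ 0.31  1.09 -0.45] turn deg [ 0.01 -0.    0.07] F [-0.14 -0.45  0.19] M [-0.017 -0.018 -0.03 ] q7 -2.18 w 0.0871 gf 0.0
t4.30 pos [0.4658 0.1469 0.0576] yaw -4.92 tilt 0.0 shift tool mm [ 0.28  1.12 -0.44] turn deg [ 0.   -0.    0.08] F [-0.11  0.34 -0.67] M [ 0.058 -0.025  0.   ] q7 -2.18 w 0.0870 gf 0.0
```

View pics/w3.png

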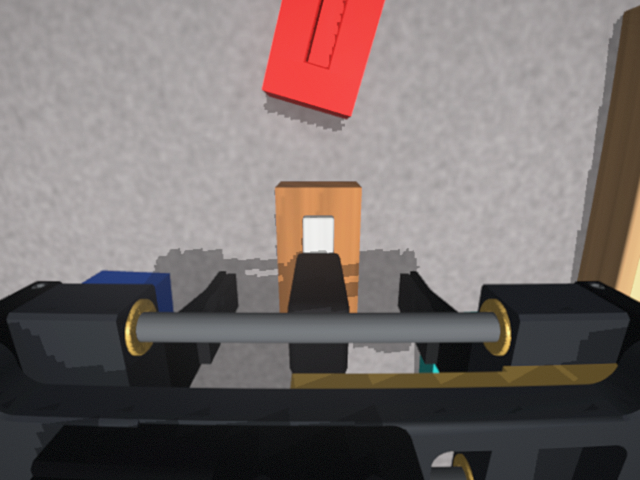

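The grip sits centred between the fingers. The bar's front end is at about (318,217) and the block's front edge at row 183. I'll measure the spanner's offset along tool x from that, and close.

```bash
python3 - <<'E'
from h import *
ci,im,d=load('w3')
g=cv2.cvtColor(im,cv2.COLOR_BGR2GRAY).astype(int)
print(g[208:226,318],g[176:196,340],g[235,296:340])
s=ctrl.get_state();R=Rt.from_rotvec(s['tool_rot']).as_matrix()
for px,z in [((303,217),.038),((333,217),.038),((340,187.5),.03),((340,182),.0)]:
    X=onplane(ci,[px],z)[0]; print(X, R.T@(X-s['position'])*1000)
E
python3 -m handwheel '[[0.02,0,0,0,0,0,0],[0.02,0,0,0,0,0,0],[0.02,0,0,0,0,0,0],[0.02,0,0,0,0,0,0],[0.02,0,0,0,0,0,0],[0.015,0,0,0,0,0,0],[0.015,0,0,0,0,0,0]]' 40
```

```text
[156 155 152 150 148 146 143 126 122 157 212 232 238 238 238 238 238 237] [166 167 168 170 165 113  84  84  87  84  88 121 154 162 163 162 162 161
 161 161] [148 147 148 149 153 149 151 191 225 238 239 238 237 236 237 238 239 239
 240 240 240 238 238 237 237 238 237 236 235 235 235 236 237 237 238 237
 224 186 165 162 163 163 162 164]
[0.50149639 0.15153672 0.038     ] [35.15401941 -7.64094582 19.56165915]
[0.50006464 0.13472637 0.038     ] [35.17049507  9.23026046 19.56236216]
[0.51512492 0.12925962 0.03      ] [50.64410759 13.38377412 27.56317884]
[0.51438152 0.12736068 0.        ] [50.06520281 15.33826432 57.56323617]
time: 5.18
position: [0.4658, 0.1469, 0.0575]
tool_rot: [3.139, -0.135, 0.0]
ft_force: [-0.3, -0.5, 0.1]
grip_width: 0.288
grip_force: 0.0
```

```bash
python3 -m handwheel '[[0.01,0,0,0,0,0,0],[0.01,0,0,0,0,0,0],[0.01,0,0,0,0,0,0]]' 45
python3 -c "
from h import *
togo([.466,.1469,.058],-5)"
```

```text
time: 5.55
position: [0.4658, 0.1469, 0.0575]
tool_rot: [3.139, -0.135, -0.0]
ft_force: [0.4, 0.0, -0.8]
grip_width: 0.271
grip_force: 45.0
t5.55 pos [0.4658 0.1469 0.0575] yaw -4.93 tilt 0.01 shift tool mm [ 0.24 -0.06 -0.51] turn deg [0.01 0.   0.07] F [ 0.39  0.04 -0.76] M [0.021 0.067 0.015] q7 -2.18 w 0.0236 gf 45.0
```

```bash
python3 - <<'E'
from h import *
ci,im,d=load('w2'); g=cv2.cvtColor(im,cv2.COLOR_BGR2GRAY); P=[]
for x,y in [(568,140),(594,154),(576,184),(550,172)]:
    s=g[y-6:y+7,x-6:x+7].astype(float); w=np.clip(110-s,0,None); yy,xx=np.mgrid[y-6:y+7,x-6:x+7]; P.append([(w*xx).sum()/w.sum(),(w*yy).sum()/w.sum()])
X=onplane(ci,P,0.062)[:,:2]; c=X.mean(0); v=X-c
print(np.round(P,1),c,np.hypot(*v.T),np.degrees(np.arctan2(v[:,1],v[:,0])))
E
python3 -m handwheel '[[0.01,0,0,-0.01,0,0,0],[0.01,0,0,-0.025,0,0,0],[0.01,0,0,-0.035,0,0,0],[0.01,0,0,-0.02,0,0,0],[0.01,0,0,0,0,0,0]]'
python3 -c "
from h import *
togo([.4805,-.1445,.148],19.5)"
```

```text
[[565.8 140. ]
 [593.3 152.4]
 [576.1 183.6]
 [548.9 171.7]] [ 0.48050211 -0.14420241] [0.02385169 0.02402675 0.02398029 0.02403296] [  19.91454833  -70.08700877 -160.07145381  109.60640778]
time: 6.18
position: [0.467, 0.1473, 0.1492]
tool_rot: [-3.139, 0.135, -0.006]
ft_force: [-0.1, -0.2, -2.1]
grip_width: 0.275
grip_force: 45.0
t6.17 pos [0.467  0.1473 0.1492] yaw -4.94 tilt 0.22 shift tool mm [ 38.57 289.53   1.33] turn deg [  0.04  -0.22 -24.44] F [-0.14 -0.16 -2.13] M [-0.031  0.003 -0.005] q7 -2.07 w 0.0239 gf 45.0
```

```bash
python3 -m handwheel '[[0.01,0.003,0.02,0,0,0,0],[0.01,0.005,0.04,0,0,0,0],[0.01,0.005,0.042,0,0,0,0],[0.01,0.006,0.042,0,0,0,0],[0.01,0.006,0.042,0,0,0,0],[0.01,0.0055,0.042,0,0,0,0],[0.01,0.005,0.04,0,0,0,0],[0.01,0.0022,0.0213,0,0,0,-5],[0.01,0,0,0,0,0,-8],[0.01,0,0,0,0,0,-8],[0.01,0,0,0,0,0,-3.8],[0.01,0,0,0,0,0,0]]'
python3 -m handwheel '[[0.01,0,0,0.02,0,0,0],[0.01,0,0,0.012,0,0,0],[0.01,0,0,0,0,0,0],[0.01,0,0,0,0,0,0]]'
python3 -c "
from h import *
togo([.4796,-.1445,.0995],19.85);ctrl.get_image('top');togo([.4796,-.1445,.0995],19.85)"
```

```text
time: 7.68
position: [0.4777, -0.1443, 0.1463]
tool_rot: [-3.093, -0.541, 0.003]
ft_force: [0.9, -0.1, -0.8]
grip_width: 0.276
grip_force: 45.0
time: 8.18
position: [0.4788, -0.1446, 0.1158]
tool_rot: [3.094, 0.542, 0.001]
ft_force: [-0.7, 0.7, -0.8]
grip_width: 0.271
grip_force: 45.0
t8.18 pos [ 0.4788 -0.1446  0.1158] yaw 19.86 tilt 0.02 shift tool mm [ 0.79  0.21 16.34] turn deg [ 0.01 -0.02  0.01] F [-0.69  0.71 -0.82] M [ 0.008 -0.017  0.006] q7 -1.05 w 0.0235 gf 45.0
t8.22 pos [ 0.4789 -0.1447  0.1161] yaw 19.86 tilt 0.05 shift tool mm [ 0.66  0.06 16.57] turn deg [ 0.04 -0.04  0.01] F [ 0.14  0.1  -1.21] M [-0.001 -0.027  0.02 ] q7 -1.05 w 0.0236 gf 45.0
```

```bash
python3 -m handwheel '[[0.01,0.0007,0,0.008,0,0,0],[0.01,0,0,0.007,0,0,0],[0.01,0,0,0,0,0,0],[0.01,0,0,0,0,0,0]]'
python3 -m handwheel '[[0.01,0,0,0.0015,0,0,0],[0.01,0,0,0.0015,0,0,0],[0.01,0,0,0,0,0,0]]'
python3 -c "
from h import *
togo([.4796,-.1445,.0895],19.85);snap('wrist','w4');togo([.4796,-.1445,.0895],19.85)"
```

```text
time: 8.72
position: [0.4792, -0.1443, 0.1005]
tool_rot: [-3.094, -0.542, 0.0]
ft_force: [0.2, 0.2, -1.7]
grip_width: 0.276
grip_force: 45.0
time: 9.1
position: [0.479, -0.1443, 0.0974]
tool_rot: [-3.094, -0.542, 0.0]
ft_force: [0.7, -0.1, -2.2]
grip_width: 0.274
grip_force: 45.0
t9.10 pos [ 0.479  -0.1443  0.0974] yaw 19.87 tilt 0.01 shift tool mm [0.46 0.37 7.91] turn deg [-0.    0.01  0.02] F [ 0.7  -0.13 -2.2 ] M [-0.004  0.044  0.037] q7 -1.07 w 0.0238 gf 45.0
t9.15 pos [ 0.4791 -0.1443  0.0975] yaw 19.87 tilt 0.0 shift tool mm [0.39 0.31 8.01] turn deg [0.   0.   0.02] F [-0.77 -0.75 -2.54] M [-0.014 -0.014 -0.013] q7 -1.07 w 0.0236 gf 45.0
```

```bash
python3 -m handwheel '[[0.01,0.0003,0.0002,0.001,0,0,0],[0.01,0,0,0.001,0,0,0],[0.01,0,0,0,0,0,0]]'
python3 -m handwheel '[[0.01,0,0,0.001,0,0,0],[0.01,0,0,0.001,0,0,0],[0.01,0,0,0,0,0,0]]'
python3 -c "
from h import *
togo([.4796,-.1445,.0895],19.85)"
```

```text
time: 9.52
position: [0.4794, -0.1444, 0.0954]
tool_rot: [-3.094, -0.542, 0.0]
ft_force: [-0.2, -0.7, -1.6]
grip_width: 0.272
grip_force: 45.0
time: 9.9
position: [0.4794, -0.1444, 0.0934]
tool_rot: [-3.094, -0.542, 0.0]
ft_force: [0.1, 1.0, -1.6]
grip_width: 0.273
grip_force: 45.0
t9.90 pos [ 0.4794 -0.1444  0.0934] yaw 19.87 tilt 0.01 shift tool mm [0.14 0.14 3.94] turn deg [-0.    0.01  0.02] F [ 0.1   0.97 -1.63] M [0.001 0.011 0.022] q7 -1.07 w 0.0237 gf 45.0
```

```bash
python3 -m handwheel '[[0.01,0,0,0.0015,0,0,0],[0.01,0,0,0.001,0,0,0],[0.01,0,0,0.0005,0,0,0],[0.01,0,0,0,0,0,0]]'
python3 -m handwheel '[[0.01,0,0,0.0005,0,0,0],[0.01,0,0,0,0,0,0]]'
python3 -c "
from h import *
togo([.4796,-.1445,.0895],19.85)"
```

```text
time: 10.4
position: [0.4794, -0.1444, 0.0905]
tool_rot: [-3.095, -0.542, 0.0]
ft_force: [0.5, 0.5, -1.3]
grip_width: 0.267
grip_force: 45.0
time: 10.65
position: [0.4795, -0.1444, 0.09]
tool_rot: [3.094, 0.542, -0.0]
ft_force: [-0.1, 0.0, -1.6]
grip_width: 0.271
grip_force: 45.0
t10.65 pos [ 0.4795 -0.1444  0.09  ] yaw 19.87 tilt 0.01 shift tool mm [0.09 0.11 0.5 ] turn deg [0.   0.   0.02] F [-0.1   0.05 -1.55] M [ 0.005 -0.011 -0.035] q7 -1.07 w 0.0236 gf 45.0
```

```bash
python3 -m handwheel '[[0.01,0,0,0.0002,0,0,1],[0.01,0,0,0,0,0,1],[0.01,0,0,0,0,0,2],[0.01,0,0,0,0,0,2],[0.01,0,0,0,0,0,2],[0.01,0,0,0,0,0,0]]'
python3 -c "
from h import *
togo([.4796,-.1445,.0895],19.85)"
```

```text
time: 11.4
position: [0.4795, -0.1445, 0.0898]
tool_rot: [3.125, 0.324, -0.0]
ft_force: [-0.2, -0.5, -2.4]
grip_width: 0.273
grip_force: 45.0
t11.40 pos [ 0.4795 -0.1445  0.0898] yaw 11.84 tilt 0.02 shift tool mm [0.11 0.02 0.34] turn deg [ 0.02  0.   -8.01] F [-0.19 -0.45 -2.35] M [-0.178 -0.013  0.156] q7 -1.21 w 0.0237 gf 45.0
```

```bash
python3 -m handwheel '[[0.01,0,0,0,0,0,1.5],[0.01,0,0,0,0,0,1.5],[0.01,0,0,0,0,0,1.5],[0.01,0,0,0,0,0,1.5],[0.01,0,0,0,0,0,0]]'
python3 -c "
from h import *
togo([.4796,-.1445,.0895],19.85)"
python3 -m handwheel '[[0.01,0,0,0,0,0,1.5],[0.01,0,0,0,0,0,1.5],[0.01,0,0,0,0,0,1.5],[0.01,0,0,0,0,0,1.5],[0.01,0,0,0,0,0,0]]'
python3 -c "
from h import *
togo([.4796,-.1445,.0895],19.85)"
```

```text
time: 12.02
position: [0.4795, -0.1444, 0.0899]
tool_rot: [3.137, 0.16, 0.0]
ft_force: [0.3, 0.5, -1.9]
grip_width: 0.27
grip_force: 45.0
t12.03 pos [ 0.4795 -0.1444  0.0899] yaw 5.84 tilt 0.0 shift tool mm [0.08 0.1  0.37] turn deg [  0.    -0.   -14.01] F [ 0.28  0.47 -1.93] M [-0.084  0.068  0.147] q7 -1.31 w 0.0235 gf 45.0
time: 12.65
position: [0.4795, -0.1443, 0.0898]
tool_rot: [-3.141, 0.004, 0.0]
ft_force: [-0.0, 0.0, -0.7]
grip_width: 0.268
grip_force: 45.0
t12.65 pos [ 0.4795 -0.1443  0.0898] yaw -0.16 tilt 0.01 shift tool mm [0.13 0.22 0.32] turn deg [-1.000e-02  0.000e+00 -2.001e+01] F [-0.01  0.04 -0.72] M [0.085 0.124 0.179] q7 -1.42 w 0.0233 gf 45.0
```

```bash
cat > chk.py <<'E'
import sys; from h import *
s=ctrl.get_state(); print('t%.2f yaw %.2f Mz %.3f M'%(s['time'],yaw(),s['torque'][2]),s['torque'].round(2),s['ft_force'].round(1),flush=True); sys.exit(abs(s['torque'][2])>0.42)
E
python3 -m handwheel '[[0.01,0,0,0,0,0,0.5],[0.01,0,0,0,0,0,0.5]]' >/dev/null && python3 chk.py &&
python3 -m handwheel '[[0.01,0,0,0,0,0,0.5],[0.01,0,0,0,0,0,0.5]]' >/dev/null && python3 chk.py &&
python3 -m handwheel '[[0.01,0,0,0,0,0,0.5],[0.01,0,0,0,0,0,0.5]]' >/dev/null && python3 chk.py &&
python3 -m handwheel '[[0.01,0,0,0,0,0,0.5],[0.01,0,0,0,0,0,0.5]]' >/dev/null && python3 chk.py &&
python3 -m handwheel '[[0.01,0,0,0,0,0,0.5],[0.01,0,0,0,0,0,0.5]]' >/dev/null && python3 chk.py &&
python3 -m handwheel '[[0.01,0,0,0,0,0,0.5],[0.01,0,0,0,0,0,0.5]]' >/dev/null && python3 chk.py
```

```text
t12.90 yaw -1.16 Mz 0.337 M [0.14 0.13 0.34] [ 0.2  0.5 -0.9]False
```

```bash
sed -i 's/sys.exit(\(.*\))$/sys.exit(int(\1))/; s/0\.42/0.45/' chk.py
python3 -m handwheel '[[0.01,0,0,0,0,0,0.5],[0.01,0,0,0,0,0,0.5]]' >/dev/null && python3 chk.py &&
python3 -m handwheel '[[0.01,0,0,0,0,0,0.5],[0.01,0,0,0,0,0,0.5]]' >/dev/null && python3 chk.py &&
python3 -m handwheel '[[0.01,0,0,0,0,0,0.5],[0.01,0,0,0,0,0,0.5]]' >/dev/null && python3 chk.py &&
python3 -m handwheel '[[0.01,0,0,0,0,0,0.5],[0.01,0,0,0,0,0,0.5]]' >/dev/null && python3 chk.py &&
python3 -m handwheel '[[0.01,0,0,0,0,0,0.5],[0.01,0,0,0,0,0,0.5]]' >/dev/null && python3 chk.py &&
python3 -m handwheel '[[0.01,0,0,0,0,0,0.5],[0.01,0,0,0,0,0,0.5]]' >/dev/null && python3 chk.py
```

```text
t13.15 yaw -2.16 Mz 0.333 M [0.27 0.14 0.33] [-0.7  0.8 -0.3]
t13.40 yaw -3.16 Mz 0.328 M [0.43 0.18 0.33] [-0.2  0.9 -0.7]
t13.65 yaw -4.16 Mz 0.306 M [0.44 0.13 0.31] [-0.1  2.2 -0.1]
t13.90 yaw -5.16 Mz 0.316 M [0.57 0.18 0.32] [-0.4  1.9 -0.5]
t14.15 yaw -6.16 Mz 0.349 M [0.67 0.18 0.35] [-0.4  2.2 -0.8]
t14.40 yaw -7.16 Mz 0.337 M [0.84 0.19 0.34] [ 0.   2.2 -0.7]
```

```bash

python3 -m handwheel '[[0.01,0,-0.0003,0,0,0,0.5],[0.01,0,0,0,0,0,0.5]]' >/dev/null && python3 chk.py &&
python3 -m handwheel '[[0.01,0,0,0,0,0,0.5],[0.01,0,0,0,0,0,0.5]]' >/dev/null && python3 chk.py &&
python3 -m handwheel '[[0.01,0,0,0,0,0,0.5],[0.01,0,0,0,0,0,0.5]]' >/dev/null && python3 chk.py &&
python3 -m handwheel '[[0.01,0,0,0,0,0,0.5],[0.01,0,0,0,0,0,0.5]]' >/dev/null && python3 chk.py &&
python3 -m handwheel '[[0.01,0,0,0,0,0,0.5],[0.01,0,0,0,0,0,0.5]]' >/dev/null && python3 chk.py &&
python3 -m handwheel '[[0.01,0,0,0,0,0,0.5],[0.01,0,0,0,0,0,0.5]]' >/dev/null && python3 chk.py &&
python3 -m handwheel '[[0.01,0,0,0,0,0,0.5],[0.01,0,0,0,0,0,0.5]]' >/dev/null && python3 chk.py &&
python3 -m handwheel '[[0.01,0,0,0,0,0,0.5],[0.01,0,0,0,0,0,0.5]]' >/dev/null && python3 chk.py
```

```text
t14.65 yaw -8.17 Mz 0.346 M [0.66 0.18 0.35] [-2.4  2.2 -0.4]
t14.90 yaw -9.17 Mz 0.265 M [0.69 0.14 0.27] [-0.4  2.2 -0.4]
t15.15 yaw -10.17 Mz 0.280 M [0.74 0.14 0.28] [-1.1  2.7  0.5]
t15.40 yaw -11.16 Mz 0.275 M [0.75 0.22 0.28] [-0.6  2.2 -0.5]
t15.65 yaw -12.16 Mz 0.299 M [0.75 0.25 0.3 ] [-0.   3.2 -1.3]
t15.90 yaw -13.16 Mz 0.273 M [0.8  0.21 0.27] [-0.9  2.9 -0.5]
t16.15 yaw -14.16 Mz 0.272 M [0.85 0.22 0.27] [-0.5  3.1 -0. ]
t16.40 yaw -15.17 Mz 0.284 M [0.91 0.17 0.28] [-0.5  4.1 -0.1]
```

```bash

python3 -m handwheel '[[0.01,0,-0.0004,0,0,0,0.5],[0.01,0,0,0,0,0,0.4]]' >/dev/null && python3 chk.py &&
python3 -m handwheel '[[0.01,0,0,0,0,0,0.4],[0.01,0,0,0,0,0,0.4]]' >/dev/null && python3 chk.py &&
python3 -m handwheel '[[0.01,0,0,0,0,0,0.4],[0.01,0,0,0,0,0,0.4]]' >/dev/null && python3 chk.py &&
python3 -m handwheel '[[0.01,0,0,0,0,0,0.4],[0.01,0,0,0,0,0,0.4]]' >/dev/null && python3 chk.py &&
python3 -m handwheel '[[0.01,0,0,0,0,0,0.4],[0.01,0,0,0,0,0,0.4]]' >/dev/null && python3 chk.py &&
python3 -m handwheel '[[0.01,0,0,0,0,0,0.4],[0.01,0,0,0,0,0,0.4]]' >/dev/null && python3 chk.py &&
python3 -m handwheel '[[0.01,0,0,0,0,0,0.4],[0.01,0,0,0,0,0,0.4]]' >/dev/null && python3 chk.py &&
python3 -m handwheel '[[0.01,0,0,0,0,0,0.4],[0.01,0,0,0,0,0,0.4]]' >/dev/null && python3 chk.py &&
python3 -m handwheel '[[0.01,0,0,0,0,0,0.4],[0.01,0,0,0,0,0,0.4]]' >/dev/null && python3 chk.py
```

```text
t16.65 yaw -16.07 Mz 0.265 M [0.64 0.25 0.27] [-0.4  2.9 -1. ]
t16.90 yaw -16.86 Mz 0.307 M [0.55 0.22 0.31] [-1.3  2.   0.3]
t17.15 yaw -17.67 Mz 0.310 M [0.48 0.33 0.31] [-2.1  1.4 -0.9]
t17.40 yaw -18.46 Mz 0.301 M [0.45 0.33 0.3 ] [-0.6  1.5 -0.8]
t17.65 yaw -19.26 Mz 0.343 M [0.34 0.3  0.34] [-1.7  0.7 -0.3]
t17.90 yaw -20.06 Mz 0.324 M [0.28 0.4  0.32] [-0.9  1.2 -0.8]
t18.15 yaw -20.86 Mz 0.273 M [0.25 0.38 0.27] [-1.5  0.6 -1. ]
t18.40 yaw -21.66 Mz 0.294 M [0.25 0.39 0.29] [-2.1  0.3 -1.1]
t18.65 yaw -22.46 Mz 0.289 M [0.22 0.37 0.29] [-1.2  1.1 -0.2]
```

```bash

python3 -m handwheel '[[0.01,0,0,0,0,0,0.3],[0.01,0,0,0,0,0,0.3]]' >/dev/null && python3 chk.py &&
python3 -m handwheel '[[0.01,0,0,0,0,0,0.3],[0.01,0,0,0,0,0,0.3]]' >/dev/null && python3 chk.py &&
python3 -m handwheel '[[0.01,0,0,0,0,0,0.3],[0.01,0,0,0,0,0,0.3]]' >/dev/null && python3 chk.py &&
python3 -m handwheel '[[0.01,0,0,0,0,0,0.3],[0.01,0,0,0,0,0,0.3]]' >/dev/null && python3 chk.py &&
python3 -m handwheel '[[0.01,0,0,0,0,0,0.3],[0.01,0,0,0,0,0,0.3]]' >/dev/null && python3 chk.py &&
python3 -m handwheel '[[0.01,0,0,0,0,0,0.3],[0.01,0,0,0,0,0,0.3]]' >/dev/null && python3 chk.py &&
python3 -m handwheel '[[0.01,0,0,0,0,0,0.3],[0.01,0,0,0,0,0,0.3]]' >/dev/null && python3 chk.py &&
python3 -m handwheel '[[0.01,0,0,0,0,0,0.3],[0.01,0,0,0,0,0,0.3]]' >/dev/null && python3 chk.py
```

```text
t18.90 yaw -23.05 Mz 0.303 M [0.21 0.35 0.3 ] [-2.2 -0.2 -1.9]
t19.15 yaw -23.65 Mz 0.336 M [0.21 0.41 0.34] [-1.4  0.5 -1.6]
t19.40 yaw -24.25 Mz 0.296 M [0.16 0.34 0.3 ] [-1.6  0.7 -1.6]
t19.65 yaw -24.85 Mz 0.307 M [0.1  0.37 0.31] [-1.3  1.2 -0.8]
t19.90 yaw -25.41 Mz 0.549 M [0.17 0.37 0.55] [-1.2 -0.   0.1]
```

```bash
sed -i 's/>0.45/>0.68/' chk.py
python3 -m handwheel '[[0.01,0,0,0,0,0,0.2],[0.01,0,0,0,0,0,0]]' >/dev/null && python3 chk.py &&
python3 -m handwheel '[[0.01,0,0,0,0,0,0.2],[0.01,0,0,0,0,0,0]]' >/dev/null && python3 chk.py &&
python3 -m handwheel '[[0.01,0,0,0,0,0,0.2],[0.01,0,0,0,0,0,0]]' >/dev/null && python3 chk.py
```

```text
t20.15 yaw -25.60 Mz 0.712 M [0.14 0.4  0.71] [-1.9  0.6 -0.8]
```

```bash
python3 -m handwheel '[[0.01,0,0,0,0,0,-1],[0.01,0,0,0,0,0,-1],[0.01,0,0,0,0,0,-1],[0.01,0,0,0,0,0,-1],[0.01,0,0,0,0,0,0]]' >/dev/null; python3 chk.py &&
python3 -m handwheel '[[0.01,0,0,-0.002,0,0,0],[0.01,0,0,-0.003,0,0,0],[0.01,0,0,-0.003,0,0,0],[0.01,0,0,-0.003,0,0,0],[0.01,0,0,0,0,0,0]]' && python3 chk.py
```

```text
t20.77 yaw -21.63 Mz -0.043 M [ 0.03  0.01 -0.04] [-0.3  0.  -1.9]
time: 21.4
position: [0.4799, -0.1438, 0.1012]
tool_rot: [3.086, -0.59, 0.001]
ft_force: [-0.3, -0.5, -1.8]
grip_width: 0.273
grip_force: 45.0
t21.40 yaw -21.63 Mz 0.021 M [0.1  0.05 0.02] [-0.3 -0.5 -1.8]
```

```bash
python3 -m handwheel '[[0.01,0,0,-0.015,0,0,0],[0.01,0,0,-0.02,0,0,-5],[0.01,0,0,-0.013,0,0,-8],[0.01,0,0,0,0,0,-3.7],[0.01,0,0,0,0,0,0]]' >/dev/null
python3 -m handwheel '[[0.01,-0.003,-0.02,0,0,0,0],[0.01,-0.005,-0.04,0,0,0,0],[0.01,-0.006,-0.042,0,0,0,0],[0.01,-0.006,-0.042,0,0,0,0],[0.01,-0.006,-0.042,0,0,0,0],[0.01,-0.006,-0.042,0,0,0,0],[0.01,-0.0045,-0.038,0,0,0,0],[0.01,-0.0025,-0.0224,0,0,0,0],[0.01,0,0,0,0,0,0],[0.01,0,0,0,0,0,0]]'
python3 - <<'E'
from h import *
togo([.4658,.1469,.0575],-4.93); snap('wrist','w5'); togo([.4658,.1469,.0575],-4.93); snap('top','top5')
E
```

```text
time: 23.28
position: [0.4652, 0.1464, 0.1486]
tool_rot: [3.138, -0.136, -0.001]
ft_force: [0.1, -0.3, -1.4]
grip_width: 0.276
grip_force: 45.0
t23.27 pos [0.4652 0.1464 0.1486] yaw -4.96 tilt 0.06 shift tool mm [ 0.62 -0.66 91.13] turn deg [ 0.06  0.03 -0.03] F [ 0.07 -0.27 -1.37] M [ 0.029 -0.037  0.026] q7 -2.07 w 0.0240 gf 45.0
t23.32 pos [0.4654 0.1459 0.1486] yaw -5.02 tilt 0.06 shift tool mm [ 0.37 -1.16 91.13] turn deg [ 0.06  0.02 -0.09] F [ 0.65 -0.01 -1.54] M [0.02  0.038 0.021] q7 -2.07 w 0.0236 gf 45.0
```

View pics/w5.png

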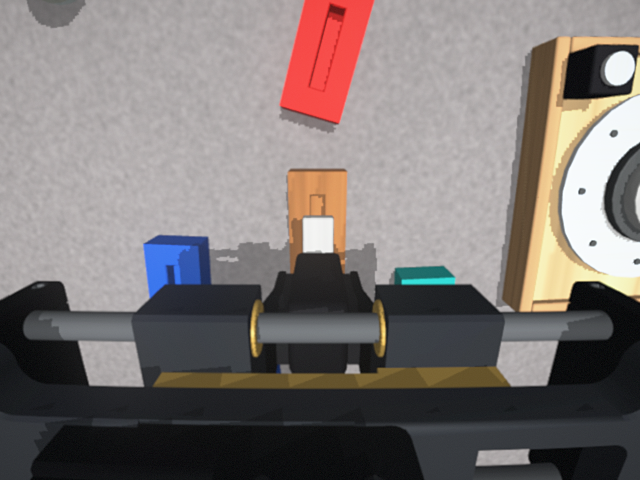

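The bar end is still at (318,217) in the wrist view, so it hasn't slipped. It is in line with the block's slot at (318,200). Lowering.

```bash
python3 -m handwheel '[[0.01,0.0003,-0.0006,0.02,0,0,0],[0.01,0,0,0.025,0,0,0],[0.01,0,0,0.02,0,0,0],[0.01,0,0,0.008,0,0,0],[0.01,0,0,0,0,0,0],[0.01,0,0,0,0,0,0],[0.01,0,0,0,0,0,0]]' 
python3 - <<'E'
from h import *
togo([.4658,.1469,.0575],-4.93)
E
```

```text
time: 24.25
position: [0.4666, 0.1476, 0.0766]
tool_rot: [3.139, -0.135, 0.002]
ft_force: [-0.4, 0.3, -1.2]
grip_width: 0.272
grip_force: 45.0
t24.25 pos [0.4666 0.1476 0.0766] yaw -4.94 tilt 0.09 shift tool mm [-0.72  0.74 19.09] turn deg [-0.   -0.09 -0.01] F [-0.4   0.25 -1.17] M [ 0.027  0.031 -0.034] q7 -2.15 w 0.0237 gf 45.0
```

Prong ends at about 40 mm, 10 mm above the block. Correct by 0.7 mm and insert slowly.

```bash
python3 -m handwheel '[[0.01,-0.0006,0.0006,0.004,0,0,0],[0.01,0,0,0.004,0,0,0],[0.01,0,0,0.003,0,0,0],[0.01,0,0,0.002,0,0,0],[0.01,0,0,0,0,0,0]]' >/dev/null; python3 chk.py && python3 -m handwheel '[[0.01,0,0,0.002,0,0,0],[0.01,0,0,0.002,0,0,0],[0.01,0,0,0.001,0,0,0],[0.01,0,0,0,0,0,0]]'  && python3 -c "
from h import *
togo([.4658,.1469,.0575],-4.93)"
```

```text
t24.88 yaw -4.93 Mz -0.018 M [ 0.09  0.04 -0.02] [ 0.5 -0.2 -2.8]
time: 25.38
position: [0.4652, 0.1469, 0.0577]
tool_rot: [3.139, -0.135, -0.0]
ft_force: [0.6, 0.8, -1.7]
grip_width: 0.276
grip_force: 45.0
t25.38 pos [0.4652 0.1469 0.0577] yaw -4.93 tilt 0.01 shift tool mm [ 0.6  -0.    0.23] turn deg [0.01 0.01 0.  ] F [ 0.62  0.83 -1.71] M [0.013 0.05  0.039] q7 -2.17 w 0.0240 gf 45.0
```

```bash
python3 -m handwheel '[[0.01,0.0003,0,0.0003,0,0,0],[0.01,0,0,0,0,0,0],[0.06,0,0,0,0,0,0],[0.06,0,0,0,0,0,0],[0.06,0,0,0,0,0,0],[0.06,0,0,0,0,0,0],[0.06,0,0,0,0,0,0]]'
python3 -m handwheel '[[0.06,0,0,-0.01,0,0,0],[0.06,0,0,-0.03,0,0,0],[0.06,0,0,-0.05,0,0,0],[0.06,0,0,-0.05,0,0,0],[0.06,-0.02,0.03,-0.03,0,0,0],[0.06,-0.02,0.04,0,0,0,0],[0.06,-0.02,0.05,0,0,0,0],[0.06,0,0.05,0,0,0,0],[0.06,0,0,0,0,0,0]]'
python3 - <<'E'
from h import *
ci,im,d=snap('top','top6'); _,im2,_=snap('scene','scene6')
a=cv2.resize(im[215:315,205:425],None,fx=3.6,fy=3.6,interpolation=cv2.INTER_CUBIC); b=cv2.resize(im2[170:330,200:400],None,fx=1.8,fy=1.8)
c=np.zeros((600,792,3),np.uint8); c[:a.shape[0],:a.shape[1]]=a[:,:792]; c[360:360+240,:b.shape[1]]=b[:240]; cv2.imwrite('pics/fin.png',c)
E
```

```text
time: 26.25
position: [0.4656, 0.1469, 0.0575]
tool_rot: [3.139, -0.135, 0.0]
ft_force: [0.3, 0.5, 0.4]
grip_width: 0.677
grip_force: 0.0
time: 27.38
position: [0.3906, -0.0205, 0.2281]
tool_rot: [3.137, -0.145, 0.002]
ft_force: [0.3, 0.7, 0.5]
grip_width: 0.692
grip_force: 0.0
```

View pics/fin.png

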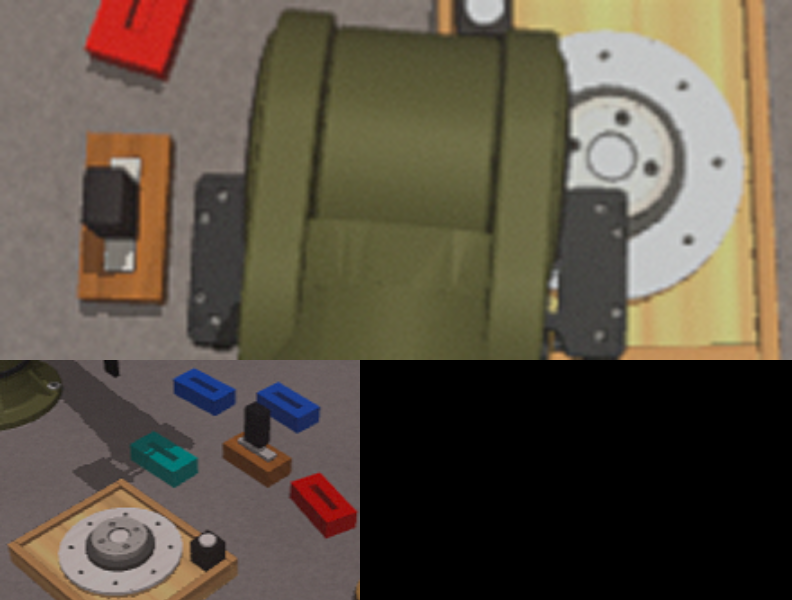

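The spanner stands in the brown block at (108,215), and the ring has turned about 40° (its hole is now at (622,118)). Nothing else has moved. Handing in.

```bash
python3 -c "
from bench import ctrl
print(ctrl.close_job())"
```

```text
the job is handed in; nothing more can be done
None
```

The lock ring is turned clockwise about 40° to its stop and snug at about 0.7 N m, the spanner is back in its wooden block prongs down, and the job was handed in at about 27.5 s with nothing else seen to move.

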